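# Slide a titration tile out over the free end of a bench ledge

### The job

A thin white ceramic tile lies on the raised grey ledge on the lab bench. With the fingertips, slide it along the ledge until about 3 cm of it sticks out over the ledge's free end (the end that is not blocked by the blue instrument), so that its edge can be taken from there later. It must end lying flat and square with the ledge, never be picked up, tipped or flung, and nothing else may be disturbed.

Things in the scene. Friction and masses are not known exactly. Their poses are not given: they have to be found in the camera images.
- ledge: fixed raised ledge: a grey board 200 mm deep (its x) by 340 mm long (its y) and 20 mm thick on two low feet, its flat top 50 mm above the bench, no rail or rim. Origin at the bench surface under its centre; x points away from the robot, y along the ledge. The ledge ends at y = +170 and y = -170 mm of this frame; which end is free changes from run to run. Below the free end a flat 4 mm rubber mat lies on the bench
- tile: loose thin white ceramic tile, square, 100 x 100 mm and 6 mm thick, about 0.15 kg, lying on the ledge nearer its front edge, slightly turned. Origin at the centre of its underside, x and y parallel to its sides (roughly those of the ledge). Too wide for the jaws; it slides on the ledge and tips off if more than half of it sticks out
- unit: fixed blue instrument box, 150 mm (its x) by 60 mm (its y) and 93 mm high, standing on the bench 2 mm off one end of the ledge, which it blocks. Origin at the centre of its underside, axes parallel to the ledge's
- vial_a: small amber vial with white stopper, 24 mm diameter, 48 mm high, standing on the rear strip of the ledge, behind the tile's path; to be left alone. Origin at the centre of its underside
- vial_b: a second vial like vial_a, also on the rear strip of the ledge; to be left alone
- beaker: glass beaker, 64 mm diameter, 80 mm high, on the bench in front of the ledge; to be left alone. Origin at the centre of its underside
- dish: white porcelain evaporating dish, 100 mm diameter, 35 mm high, on the bench in front of the ledge; to be left alone. Origin at the centre of its underside
- weight: brass cylinder weight, 40 mm diameter, 45 mm high, on the bench behind the ledge; to be left alone. Origin at the centre of its underside
- bottle: amber bottle, 90 mm diameter, 190 mm high, on the bench off to the left; to be left alone. Origin at the centre of its underside
- rack: white test-tube rack with glass tubes, 70 x 180 mm, 117 mm high at the tubes, on the bench off to the right; to be left alone. Origin at the centre of its underside

How it is judged:
By the outcome, as a careful person would: the job done as asked, in the order asked, and still so for the second after the job is handed in, with the robot touching nothing.
It also fails if it takes over 38 s, if anything falls off the work surface, if the arm or the gripper's body presses on something with over 40 N, if the wrist force passes 120 N, or if a joint passes its speed limit or range.

### The arm

A 6-joint arm with a two-finger parallel gripper is mounted at the origin on the work surface. World frame = base frame: x ahead of the robot, y to its left, z up, the work surface at z = 0. Lengths are in m, angles in rad, forces in N, time in s.
With the tool pointing down it reaches from about 0.35 to 0.975 m from the base axis. Payload 7.1 kg.
Tool frame: the origin (TCP) lies midway between the tips of the shut fingers; the grasp point (between the pads) lies 19 mm behind it; z points along the fingers, y is the line along which they close (so a half turn about z gives the same grasp; the last joint's range is limited). The gripper opens to 88 mm and grips with 3 to 60 N. Pads are 20 mm wide; open, the fingers measure 115 mm over their backs; the gripper's body (75 mm by 178 mm) begins 61 mm behind the grasp point.
Start: joints at [1.183, 0.423, 1.63, -0, 1.089, -0.019], TCP at [0.225, 0.583, 0.223] pointing down, gripper open.
Joint ranges: [-3, 3], [-0.9, 2.11], [0.09, 2.58], [-1.31, 4.45], [0.11, 2.69], [-2.54, 2.54]. Speed limits (rad/s): [2.39, 2.39, 3.01, 3.14, 3.14, 3.14].

### API

Orientations are given as [roll, pitch, yaw] about the fixed x, y, z axes, in that order (R = Rz(yaw) Ry(pitch) Rx(roll)).
In Python, from plant import ctrl gives the robot as it stands. The module is installed in compiled form; this text tells all that it offers.
- The arm moves only by the shell command python3 -m pendant 'ROWS' [FORCE]. ROWS is JSON, a list that holds one entry, the list of rows, each a list of 5 numbers: the shift along the tool's x, y, z in mm, then the turn about the tool's z in rad, then the opening, from 0 (shut) to 1 (fully open). A call has 1 to 12 rows; each row shifts and turns the commanded pose from where the row before left it, along the tool's axes as they then stand; what a row does not reach is not made up. A row lasts 1/8 s, in which the tool goes at most 62.5 mm and 10.7 degrees, less where a joint would pass 70% of its speed; a pose out of reach is approached as far as the arm can. A call is refused whole if a number of a shift passes 62.5 or a number of a turn 0.188, either way. A call with a gripper value outside its range is refused whole. The fingers move at their own pace and stop on an object; FORCE is the grip in N (left out, the last holds). Time passes only in rows, so rows that do not move let the fingers close. It gives the time, the measured TCP pose, the force, the opening and the grip force at its end, in the units of the state.
- ctrl.get_obs(): the state, without advancing time (a new reading comes with each control period).
- ctrl.camera(name): name is "scene" or "top"; returns a dict with "color" (480x640x3 uint8, red, green, blue), "camera_matrix" (3x3 intrinsics, pixels), "world_to_cam" (4x4, takes a point from world to camera coordinates). Camera axes: x right, y down, z forward; pixel columns grow to the right and rows downward; lengths in m; the calibration is good to about 2 mm. A picture is of the moment at which its call begins. There is no depth.
- ctrl.close_job(): hands the job in; it is judged then, once.
The state is a dict: "time_s": time; "joint_pos": joint angles; "joint_vel": joint speeds; "tau": joint torques, N m; "tool_pos": TCP position; "ee_rot": TCP orientation; "wrist_force": force on the tool from outside, world axes, zero at the start; "moment": the same for the moment, N m; "grip_width": opening from 0.0 (shut) to 1.0 (fully open); "grasp_force": force on a finger pad.
Only numpy, scipy, OpenCV 4.12 (cv2) and the standard library are available. Lean on these libraries where they do the work, as an engineer would, in place of code of your own. Each camera call takes 0.05 s, during which the arm holds its last target. There are 200 camera calls.

## Working session

There is one attempt and no reset: what is moved stays moved. The work goes in short steps, Python scripts to look and compute and a shell command to move; the robot and the scene stay as the last step left them, time stands still between calls to the robot, and variables do not carry over. Pictures are saved under pics/ and viewed, at most 10 in all, crops included, and the job is handed in when it is done.

```bash
mkdir -p pics; python3 - <<'E'
from plant import ctrl
import cv2, numpy as np
o=ctrl.get_obs(); print({k:np.round(v,3).tolist() for k,v in o.items()})
for n in("scene","top"):
    c=ctrl.camera(n); cv2.imwrite(f"pics/{n}0.png",c["color"][:,:,::-1]); print(n,c["camera_matrix"].tolist(),np.round(c["world_to_cam"],4).tolist())
E
```

```text
{'time_s': 0.0, 'joint_pos': [1.183, 0.424, 1.631, 0.0, 1.089, -0.019], 'joint_vel': [-0.0, 0.001, -0.001, -0.0, 0.001, 0.001], 'tau': [0.001, -54.463, -27.366, 0.065, 0.023, -0.0], 'tool_pos': [0.225, 0.582, 0.222], 'ee_rot': [-3.14, -0.0, 2.773], 'wrist_force': [0.874, 0.074, 0.125], 'moment': [0.017, 0.005, 0.032], 'grasp_force': 0.0, 'grip_width': 0.998}
scene [[460.771138483764, 0.0, 325.03857488599783], [0.0, 460.771138483764, 244.97463192141123], [0.0, 0.0, 1.0]] [[0.9021, 0.4312, -0.0194, -0.513], [0.2369, -0.5321, -0.8129, -0.0771], [-0.3608, 0.7287, -0.5822, 1.1525], [0.0, 0.0, 0.0, 1.0]]
top [[461.9599791274371, 0.0, 320.84624085223226], [0.0, 461.9599791274371, 235.69392839476768], [0.0, 0.0, 1.0]] [[0.0261, -0.9996, 0.0083, 0.011], [-0.9978, -0.0266, -0.0603, 0.5652], [0.0605, -0.0067, -0.9981, 1.1365], [0.0, 0.0, 0.0, 1.0]]
```

View pics/top0.png

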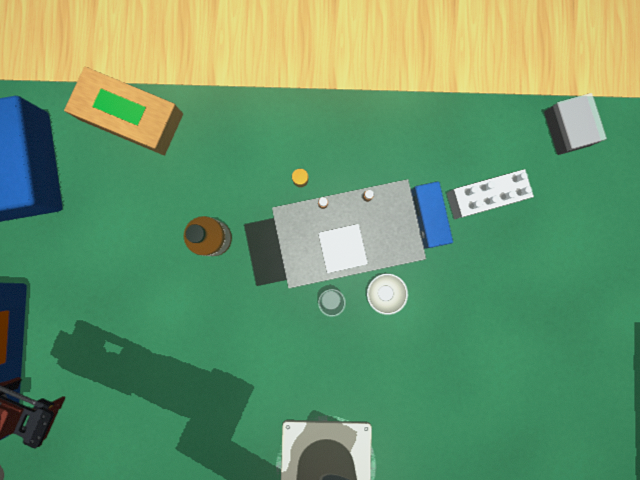

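View pics/scene0.png

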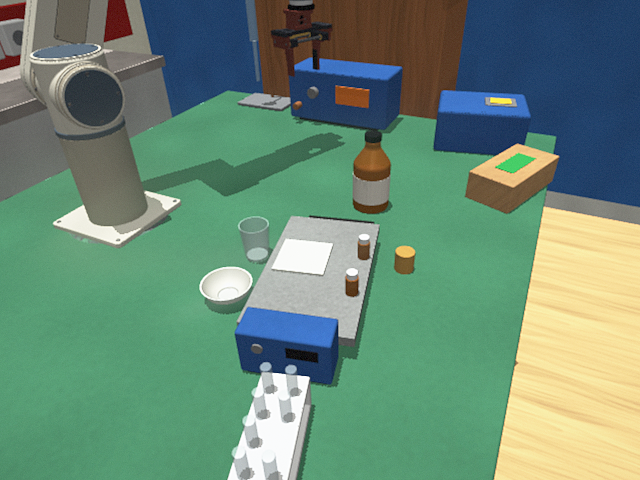

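The top view shows the ledge (corners about (273,207), (408,180), (425,262), (289,288)). The blue unit blocks its right (−y) end, and the mat lies at the free left end. The tile is at about (343,248), the vials at (323,202) and (369,194), the beaker at (331,302) and the dish at (387,294). The scene view agrees.

```bash
cat > h.py <<'E'
from plant import ctrl
import cv2, numpy as np
def ray(c,uv,z):
    K=np.array(c["camera_matrix"]);T=np.array(c["world_to_cam"]);R=T[:3,:3]
    o=-R.T@T[:3,3]; uv=np.atleast_2d(uv).astype(float)
    d=(R.T@np.linalg.inv(K)@np.c_[uv,np.ones(len(uv))].T).T
    return (o+d*((z-o[2])/d[:,2])[:,None])[:,:2]
def big(m,roi):
    k=np.zeros_like(m);x0,y0,x1,y1=roi;k[y0:y1,x0:x1]=m[y0:y1,x0:x1]
    return max(cv2.findContours(k,cv2.RETR_EXTERNAL,cv2.CHAIN_APPROX_NONE)[0],key=cv2.contourArea)
def rect(c,m,roi,z):
    p=ray(c,big(m,roi).reshape(-1,2),z)
    (cx,cy),(w,h),a=cv2.minAreaRect((p*1000).astype(np.float32))
    return np.round([cx,cy,w,h,(a+45)%90-45],1)
def look():
    c=ctrl.camera("top");im=c["color"];hsv=cv2.cvtColor(im,cv2.COLOR_RGB2HSV)
    tile=cv2.inRange(hsv,(0,0,215),(179,40,255)); 
    grey=cv2.morphologyEx(cv2.inRange(hsv,(0,0,110),(179,45,255)),cv2.MORPH_CLOSE,np.ones((3,3)))
    return c,hsv,tile,grey
E
python3 - <<'E'
from h import *
c,hsv,tile,grey=look()
print("tile",rect(c,tile,(300,215,378,280),.056))
L=rect(c,grey,(262,170,432,290),.05);print("ledge",L)
b=cv2.inRange(hsv,(105,120,60),(130,255,255));print("unit",rect(c,b,(405,170,460,255),.093))
t=np.deg2rad(L[4]);ex=np.array([np.cos(t),np.sin(t)]);ey=np.array([-ex[1],ex[0]])
f=lambda p:np.round([(p-L[:2])@ex,(p-L[:2])@ey],1)
q=cv2.boxPoints(cv2.minAreaRect((ray(c,big(tile,(300,215,378,280)).reshape(-1,2),.056)*1000).astype(np.float32)))
print("tile corners in ledge",[f(x).tolist() for x in q])
for n,uv,z in(("va",(323,202),.098),("vb",(369,194),.098),("beaker",(331,302),.06),("dish",(387,294),.035),("bottle",(196,233),.19)):
    p=ray(c,uv,z)[0]*1000;print(n,p.round(),f(p))
E
```

```text
tile [534.  -26.6  99.2  99.2  13.9]
ledge [572.  -44.1 200.  347.8  13.4]
unit [ 617.7 -235.1  147.3   59.4   13.5]
tile corners in ledge [[-82.9, 75.0], [-82.0, -24.2], [17.1, -23.3], [16.3, 75.9]]
va [639.  24.] [80.4 50.3]
vb [660. -83.] [ 76.8 -58.7]
beaker [404.  -2.] [-153.3   79.7]
dish [ 425. -139.] [-164.8  -58.5]
bottle [553. 292.] [ 59.2 331. ]
```

```bash
cat >> h.py <<'E'
def edge(c,m,roi,z,ctr,ang,half):
    """line-fit the four sides: returns side -> (mean offset mm, direction deg)"""
    p=ray(c,big(m,roi).reshape(-1,2),z)*1000; t=np.deg2rad(ang)
    ex=np.array([np.cos(t),np.sin(t)]);ey=np.array([-ex[1],ex[0]])
    q=np.c_[(p-ctr)@ex,(p-ctr)@ey]; out={}
    for a,s in((0,-1),(0,1),(1,-1),(1,1)):
        k=q[(abs(q[:,a]-s*half[a])<7)&(abs(q[:,1-a])<half[1-a]*.85)]
        vx,vy,x0,y0=cv2.fitLine(k.astype(np.float32),cv2.DIST_HUBER,0,.01,.01).ravel()
        d=np.array([vx,vy]); sl=d[a]/d[1-a]; out["xy"[a]+"-+"[s>0]]=(round(float([x0,y0][a]-sl*[x0,y0][1-a]),1),round(float(np.degrees(np.arctan(sl))*(-1 if a==0 else 1)),2))
    return out
E
python3 - <<'E'
from h import *
c,hsv,tile,grey=look()
L=[572,-44.1]
print("ledge",edge(c,grey,(262,170,432,292),.05,L,13.4,(100,173)))
print("tile",edge(c,tile,(300,215,378,280),.056,[534,-26.6],13.4,(50,50)))
cv2.imwrite("pics/crop1.png",cv2.resize(c["color"][165:315,235:465,::-1],None,fx=3.4,fy=3.4,interpolation=cv2.INTER_CUBIC))
E
```

```text
ledge {'x-': (-98.6, 0.06), 'x+': (98.8, 0.05), 'y-': (-166.9, 0.24), 'y+': (172.6, -0.04)}
tile {'x-': (-48.3, 0.67), 'x+': (48.4, 0.44), 'y-': (-48.4, 0.85), 'y+': (48.6, 0.62)}
```

View pics/crop1.png

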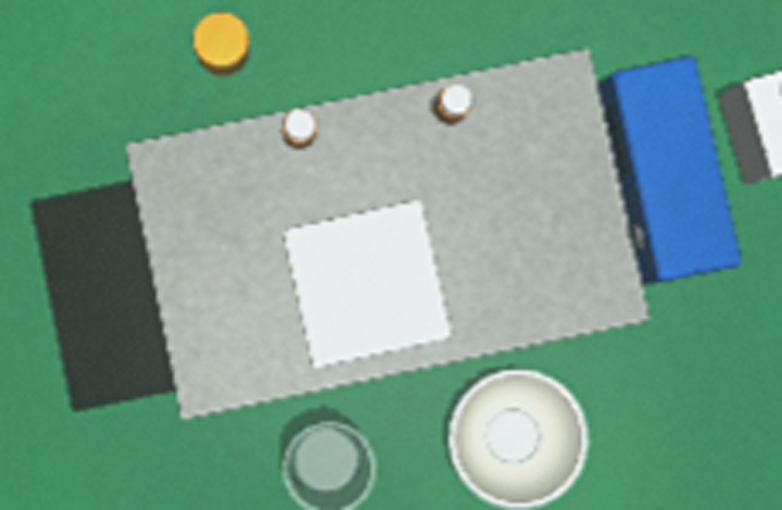

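The crop confirms that the free end is on the left and the tile is nearly square, turned 0.65°. The push path is clear. It needs about 128 mm of travel along ledge +y, with the fingers behind the tile's right edge.

```bash
python3 -m pendant '[[[0,0,-20,0,0.8],[-20,-20,-20,0,0.8],[-35,-33,0,0,0.8],[-35,-33,0,0,0.8],[-35,-33,0,0,0.8],[-35,-33,0,0,0.8],[-35,-33,0,0,0.8],[-35,-33,0,0,0.8],[-35,-33,0,0,0.8],[-35,-33,0,0,0.8],[-35,-33,0,0,0.8],[-35,-33,0,0,0.8]]]'
python3 -m pendant '[[[-35,-33,0,0,0.8],[-35,-33,0,0,0.8],[-35,-33,0,0,0.8],[-35,-33,0,0,0.8],[-30,-25,0,0,0.8],[0,0,0,0.16,0.8],[0,0,0,0.16,0.8],[0,0,0,0.16,0.8],[0,0,0,0.16,0.8],[0,0,0,0.16,0.8],[0,0,0,0.16,0.8],[0,0,0,0,0.8]]]'
cat >> h.py <<'E'
def togo(x,y,z,yaw):
    o=ctrl.get_obs();p=np.array(o["tool_pos"])*1000;w=o["ee_rot"][2]
    d=np.array([x,y])-p[:2]
    print("pos",p.round(1),"rot",np.round(np.degrees(o["ee_rot"]),1),"F",np.round(o["wrist_force"],1),"t",o["time_s"])
    print("tool dx,dy,dz",np.round([d@[np.cos(w),np.sin(w)],d@[np.sin(w),-np.cos(w)],p[2]-z],1),"turn",round(w-np.deg2rad(yaw),3))
E
python3 -c "
from h import *
togo(552.7,-105.3,120,103.4)"
```

```text
time_s: 1.7
tool_pos: [0.4447, 0.1216, 0.2628]
ee_rot: [3.141, 0.0, 2.773]
wrist_force: [-0.2, -0.6, -0.0]
grip_width: 0.799
grasp_force: 0.0
time_s: 3.2
tool_pos: [0.5461, -0.0846, 0.2626]
ee_rot: [-3.141, -0.0, 1.814]
wrist_force: [-0.8, -0.5, 0.7]
grip_width: 0.796
grasp_force: 0.0
pos [546.1 -84.6 262.6] rot [-180.    -0.   103.9] F [-0.8 -0.5  0.7] t 3.2
tool dx,dy,dz [-21.7   1.4 142.6] turn 0.01
```

```bash
python3 -m pendant '[[[-11,0.7,20,0.01,0.8],[-10.7,0.7,35,0,0.8],[0,0,35,0,0.8],[0,0,35,0,0.8],[0,0,30,0,0.8],[0,0,15,0,0.8],[0,0,0,0,0.8],[0,0,0,0,0.8]]]'
python3 - <<'E'
from h import *
togo(552.7,-105.3,53,103.4)
s=ctrl.camera("scene");cv2.imwrite("pics/s2.png",cv2.resize(s["color"][195:365,180:400,::-1],None,fx=3.4,fy=3.4,interpolation=cv2.INTER_CUBIC))
E
```

```text
time_s: 4.2
tool_pos: [0.5535, -0.1055, 0.0937]
ee_rot: [3.14, 0.001, 1.804]
wrist_force: [-0.2, -0.7, 0.4]
grip_width: 0.796
grasp_force: 0.0
pos [ 553.5 -105.5   93.7] rot [179.9   0.  103.3] F [-0.2 -0.7  0.4] t 4.2
tool dx,dy,dz [ 0.4 -0.7 40.7] turn -0.001
```

View pics/s2.png

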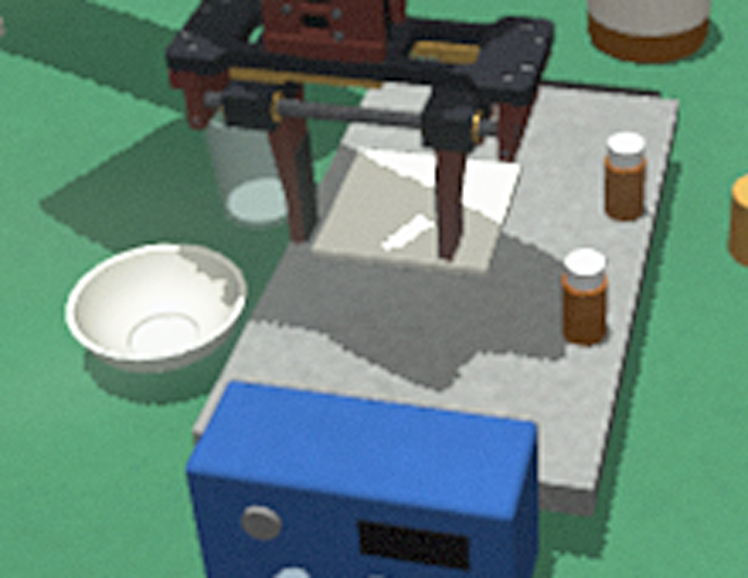

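The picture shows both fingertips hovering behind the tile, at crop (302,240) and (450,258). The vials, the dish and the beaker are clear of the fingers. I'll check the tip pixels against the pose, then measure the gap.

```bash
python3 - <<'E'
from h import *
s=ctrl.camera("scene")
p=ray(s,[(180+302/3.4,195+240/3.4),(180+450/3.4,195+258/3.4)],.094)*1000
t=np.deg2rad(13.4);ex=np.array([np.cos(t),np.sin(t)]);ey=np.array([-ex[1],ex[0]])
for q in [*p,p.mean(0)]: d=q-[553.5,-105.5];print(q.round(),np.round([d@ex,d@ey],1))
# tile trailing corners in scene view
q=ray(s,[(180+314/3.4,195+248/3.4),(180+487/3.4,195+270/3.4)],.056)*1000
for a in q:d=a-[553.5,-105.5];print("tile corner rel TCP",np.round([d@ex,d@ey],1))
E
```

```text
[ 520. -126.] [-37.1 -11.9]
[ 598. -107.] [ 42.4 -12. ]
[ 559. -116.] [  2.6 -11.9]
tile corner rel TCP [-46.6  28.2]
tile corner rel TCP [52.4 27.4]
```

```bash
python3 -m pendant '[[[0,0,15,0,0.8],[0,0,15,0,0.8],[0,0,7,0,0.8],[0,0,3.5,0,0.8],[0,0,0,0,0.8],[0,0,0,0,0.8]]]' && python3 -c "
from h import *
togo(552.7,-105.3,53,103.4)"
```

```text
time_s: 5.05
tool_pos: [0.5529, -0.1054, 0.0524]
ee_rot: [3.141, 0.0, 1.803]
wrist_force: [-0.5, 0.4, 0.3]
grip_width: 0.802
grasp_force: 0.0
pos [ 552.9 -105.4   52.4] rot [180.    0.  103.3] F [-0.5  0.4  0.3] t 5.05
tool dx,dy,dz [ 0.2 -0.2 -0.6] turn -0.002
```

```bash
python3 -m pendant '[[[6,0,0,0,0.8],[6,0,0,0,0.8],[3,0,0,0,0.8],[2,0,0,0,0.8],[2,0,0,0,0.8],[2,0,0,0,0.8],[3,0,0,0,0.8],[4,0,0,0,0.8],[4,0,0,0,0.8],[4,0,0,0,0.8],[4,0,0,0,0.8],[0,0,0,0,0.8]]]' && python3 - <<'E'
from h import *
togo(552.7,-105.3,53,103.4)
s=ctrl.camera("scene");cv2.imwrite("pics/s3.png",cv2.resize(s["color"][195:365,180:400,::-1],None,fx=3.4,fy=3.4,interpolation=cv2.INTER_CUBIC))
E
```

```text
time_s: 6.55
tool_pos: [0.5433, -0.066, 0.0521]
ee_rot: [-3.141, -0.0, 1.803]
wrist_force: [-0.1, 0.3, -1.0]
grip_width: 0.796
grasp_force: 0.0
pos [543.3 -66.   52.1] rot [-180.    -0.   103.3] F [-0.1  0.3 -1. ] t 6.55
tool dx,dy,dz [-40.4   0.1  -0.9] turn -0.002
```

View pics/s3.png

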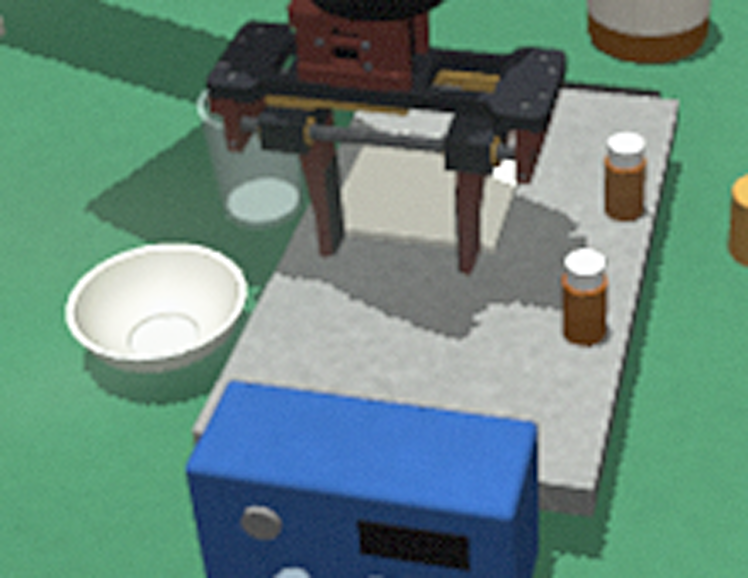

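The tile has moved with both fingers: its trailing edge is now at crop (340,233)–(497,248) with both tips behind it. I'll continue at a gentle speed.

```bash
python3 -m pendant '[[[4,0,0,0,0.8],[5,0,0,0,0.8],[6,0,0,0,0.8],[7,0,0,0,0.8],[7,0,0,0,0.8],[7,0,0,0,0.8],[7,0,0,0,0.8],[7,0,0,0,0.8],[7,0,0,0,0.8],[7,0,0,0,0.8],[6,0,0,0,0.8],[5,0,0,0,0.8]]]' && python3 -m pendant '[[[4,0,0,0,0.8],[3,0,0,0,0.8],[0,0,0,0,0.8],[0,0,0,0,0.8]]]' && python3 - <<'E'
from h import *
togo(552.7,-105.3,53,103.4)
c=ctrl.camera("top");cv2.imwrite("pics/t4.png",cv2.resize(c["color"][165:315,235:465,::-1],None,fx=3.4,fy=3.4,interpolation=cv2.INTER_CUBIC))
E
```

```text
time_s: 8.1
tool_pos: [0.5261, 0.0069, 0.0522]
ee_rot: [-3.142, 0.0, 1.803]
wrist_force: [1.0, -1.3, -0.9]
grip_width: 0.796
grasp_force: 0.4
time_s: 8.6
tool_pos: [0.5246, 0.0133, 0.0522]
ee_rot: [3.142, -0.0, 1.803]
wrist_force: [-0.1, 0.1, 0.7]
grip_width: 0.8
grasp_force: 0.0
pos [524.6  13.3  52.2] rot [180.   -0.  103.3] F [-0.1  0.1  0.7] t 8.6
tool dx,dy,dz [-121.9    0.    -0.8] turn -0.002
```

View pics/t4.png

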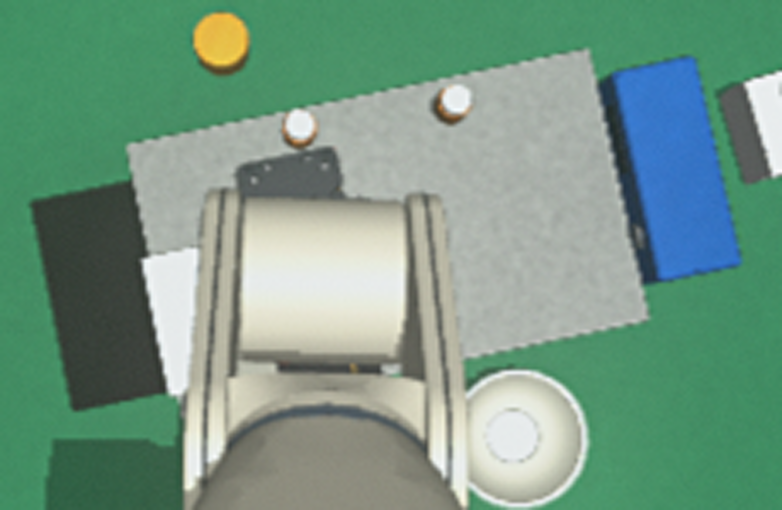

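The tile's leading edge, at crop (143,257)–(168,395), has just reached the ledge end. I'll measure the overhang.

```bash
cat > lead.py <<'E'
from h import *
c,hsv,tile,grey=look()
t=np.deg2rad(13.4);ex=np.array([np.cos(t),np.sin(t)]);ey=np.array([-ex[1],ex[0]])
p=ray(c,big(tile,(255,220,293,292)).reshape(-1,2),.056)*1000-[572,-44.1]
q=np.c_[p@ex,p@ey]; xs=np.linspace(-70,10,17)
L=np.array([(x,q[abs(q[:,0]-x)<3][:,1].max()) for x in xs if (abs(q[:,0]-x)<3).any()])
print(np.polyfit(L[:,0],L[:,1],1).round(4),"lead",L[:,1].mean().round(1),"x range",q[:,0].min().round(1),q[:,0].max().round(1))
E
python3 lead.py
```

```text
[-7.000000e-03  1.775955e+02] lead 177.8 x range -81.0 17.3
```

```bash
python3 -m pendant '[[[2,0,0,0.0,0.8],[3,0,0,0,0.8],[4,0,0,0,0.8],[4,0,0,0,0.8],[4,0,0,0,0.8],[3,0,0,0,0.8],[3,0,0,0,0.8],[2,0,0,0,0.8],[0,0,0,0,0.8],[0,0,0,0,0.8]]]' && python3 lead.py && python3 -m pendant '[[[-4,0,0,0,0.8],[-8,0,0,0,0.8],[-8,0,0,0,0.8],[0,0,-15,0,0.8],[0,0,-30,0,0.8],[0,0,-45,0,0.8],[0,0,-45,0,0.8],[0,0,-45,0,0.8],[0,0,0,0,0.8]]]'
```

```text
time_s: 9.95
tool_pos: [0.5187, 0.0377, 0.0521]
ee_rot: [-3.141, -0.0, 1.803]
wrist_force: [-0.1, 0.2, 1.0]
grip_width: 0.799
grasp_force: 0.0
[-3.800000e-03  2.022565e+02] lead 202.4 x range -71.8 17.1
time_s: 11.12
tool_pos: [0.5257, 0.0182, 0.2368]
ee_rot: [3.134, 0.002, 1.803]
wrist_force: [-0.1, -0.1, -0.5]
grip_width: 0.799
grasp_force: 0.0
```

```bash
python3 -m pendant '[[[-40,0,0,0,0.8],[-45,0,0,0,0.8],[-45,0,0,0,0.8],[-45,0,0,0,0.8],[-45,0,0,0,0.8],[-40,0,0,0,0.8],[0,0,0,0,0.8]]]' && python3 - <<'E'
from h import *
c,hsv,tile,grey=look()
r=rect(c,tile,(255,218,345,295),.056);print(r)
print("tile",edge(c,tile,(255,218,345,295),.056,r[:2],13.4,(50,50)))
t=np.deg2rad(13.4);d=r[:2]-[572,-44.1];print("tile in ledge",d@[np.cos(t),np.sin(t)],d@[-np.sin(t),np.cos(t)])
cv2.imwrite("pics/t5.png",cv2.resize(c["color"][165:315,235:465,::-1],None,fx=3.4,fy=3.4,interpolation=cv2.INTER_CUBIC))
E
```

```text
time_s: 12.0
tool_pos: [0.5829, -0.237, 0.2312]
ee_rot: [-3.141, -0.0, 1.8]
wrist_force: [0.6, 0.6, 0.4]
grip_width: 0.803
grasp_force: 0.0
[505.1  97.3  99.  100.5  13.3]
tile {'x-': (-48.4, 0.13), 'x+': (48.3, -0.05), 'y-': (-47.4, -0.37), 'y+': (49.2, -0.11)}
tile in ledge -32.30955269813476 153.0544439225678
```

View pics/t5.png

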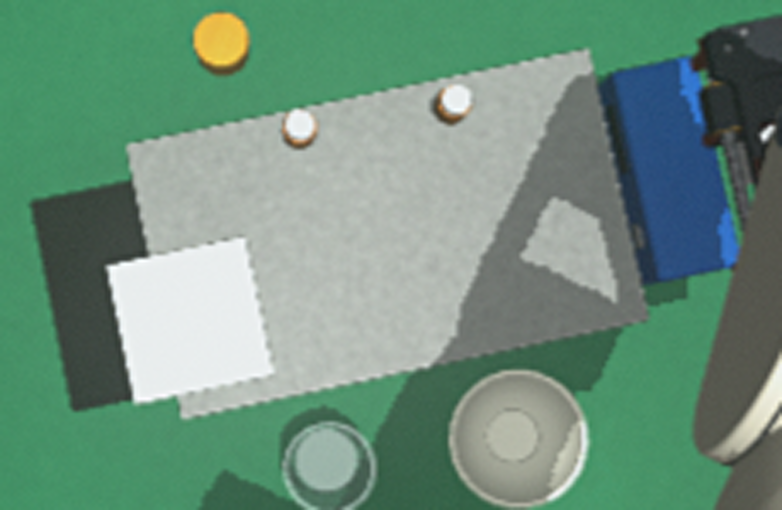

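The tile lies flat and square within about 0.2°, with about 30 mm over the free end. All other objects look unmoved, and the gripper is clear.

```bash
python3 -c "
from plant import ctrl
print(ctrl.close_job())"
```

```text
the job is handed in; nothing more can be done
None
```

The job is handed in: the tile sticks out about 3 cm over the ledge's free end, flat and square to within about 0.2°, with nothing else seen to have moved, after about 12 s of robot time.

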